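# Turn a waveguide section over onto a traverse stage and wind it to the red index

### The job

The silver waveguide section stands upside down on the bench: turn it over and stand it, bolt heads up, centred on the black rubber pad of the traverse stage with its flange square to the pad, without dropping it on the way. Then wind the carriage along with its black feed knob, the waveguide riding on it, until the yellow pointer stands in line with the red index, and leave it all standing there. Do not disturb the tools, the calculator and the blue box lying around.

Things in the scene. Friction and masses are not known exactly. Their poses are not given: they have to be found in the camera images.
- waveguide: Silver waveguide section, 0.12 to 0.24 kg, 105 mm long: square flanges 42x42x6 mm, plain at the foot, with 4 bolt heads at the head; tube between 14 mm (x) by 26 mm (y). Origin: centre of the foot's outer face; z runs to the head. Starts on its head (z down). One grasp cannot turn it over: lay it on its side (axis 21 mm up), let go, take it from the other direction.
- stage: Fixed traverse stage. Base plate 10 mm thick, x -130 to +100 mm, y -150 to +150 mm in its frame, two rods and a rack along y. Origin on the bench, x away from the robot, y along the rail. End blocks at y = -140 and +140 mm, x -35 to +75 mm, up to 32 mm above the bench. The grey carriage is a plate 195 mm (x -98 to +98) by 90 mm, its top 42 mm above the bench.
- pad_center (a point): Centre of the top face of the black rubber pad, 60x60 mm, 45 mm above the bench, on the far half of the carriage (50 mm beyond the carriage centre); axes as the stage's. It rides on the carriage.
- knob_grip (a point): Point to grip on the vertical axis of the black feed knob, 65 mm above the bench, 12 mm below the knob's top, 23 mm above the carriage plate. The knob is round, ribbed, 40 mm across, 31 mm high, with a white line on top; it stands on the near half of the carriage, 115 mm from the pad's centre, and travels with the carriage as it turns. Axes turn with it.
- pointer_tip (a point): Tip of the yellow pointer at the near edge of the carriage, 115 mm nearer the robot than the carriage centre, 36 mm above the bench.
- red_index: Fixed red index mark, 10x14 mm, 22 mm high with a narrow ridge on top, standing on the near edge of the base plate (its top 32 mm above the bench). Origin at the centre of its underside; axes as the stage's. It is to the left or to the right of the pointer, 28 to 46 mm off.
- grey_index: A grey index mark of the same shape on the other side of the pointer; it has no part in this job.
- carriage (a joint): Travel of the carriage along the stage's y, in m, 0 at the start, positive to +y (left), stops at -0.06 and +0.06. It is geared to the knob; friction holds it where it is left.
- feed_knob (a joint): Angle of the feed knob in rad, 0 at the start, positive anticlockwise seen from above, stops at -3.33 and +3.33. Each radian moves the carriage, and the knob with it, 18 mm: anticlockwise to the stage's +y, clockwise to -y. It takes about 0.2 N m and stays where it is left.
- side_cutters: Loose side cutters with red handles, 54x134x16 mm, lying on the bench; origin at the centre of the underside, long along its y. To be left alone.
- calculator: Loose pocket calculator, 138x74x15 mm, long along its x, origin at the centre of the underside. To be left alone.
- blue_box: Loose small blue box, 56x80x47 mm, origin at the centre of the underside. To be left alone.
- torque_wrench: Loose grey torque wrench, 20x139x14 mm, long along its y, origin at the centre of the underside. To be left alone.
Mind the look-alikes: they are no part of the job. Leave any orange, purple or turquoise look-alike of the waveguide alone.

How it is judged (in metres and radians):
On the way, in this order (a step that is already met when the one before it is completed fails the run):
1. the waveguide stands on the pad, bolt heads up, centred and square, let go (x of waveguide in the frame of pad_center between -0.01 and 0.01 m and y of waveguide in the frame of pad_center between -0.01 and 0.01 m and z of waveguide in the frame of pad_center between -0.004 and 0.004 m and angle between waveguide's own z axis and vertical below 0.08 rad and (angle between the x axis of waveguide and the x axis of pad_center, either way round below 0.2 rad or angle between the x axis of waveguide and the y axis of pad_center, either way round below 0.2 rad) and linear speed of waveguide below 0.02 m/s and contact force between the fingers and waveguide below 0.1 N), for 0.2 s.
2. with the waveguide standing on the pad, the knob, held by the fingers, brings the pointer within 6 mm of the red index (x of waveguide in the frame of pad_center between -0.01 and 0.01 m and y of waveguide in the frame of pad_center between -0.01 and 0.01 m and z of waveguide in the frame of pad_center between -0.004 and 0.004 m and angle between waveguide's own z axis and vertical below 0.08 rad and (angle between the x axis of waveguide and the x axis of pad_center, either way round below 0.2 rad or angle between the x axis of waveguide and the y axis of pad_center, either way round below 0.2 rad) and y of pointer_tip in the frame of red_index between -0.006 and 0.006 m and contact force between the fingers and feed_knob above 0.5 N), for 0.05 s.
At the end, for the whole second after the job is handed in: Waveguide at rest on the pad, released, bolt heads up (within 0.08 rad of vertical), foot within 10 mm of the pad's centre along each pad axis and 4 mm of its top, flange square within 0.2 rad; pointer within 3 mm of the red index along the rail; carriage at rest (all of step 1 and y of pointer_tip in the frame of red_index between -0.003 and 0.003 m and velocity of joint carriage between -0.002 and 0.002 m/s); the robot touches nothing.
It fails at once if the cutters, calculator, blue box or torque wrench is moved more than 30 mm (distance of any of side_cutters, calculator, blue_box, torque_wrench from where it was at the start of the episode above 0.03 m).
It fails at once if the waveguide is dropped (it falls faster than 0.5 m/s out of the fingers) (linear speed of waveguide above 0.5 m/s and contact force between the fingers and waveguide below 0.1 N).
It fails at once if the carriage is pushed along other than by its knob ((velocity of joint carriage above 0.02 m/s or velocity of joint carriage below -0.02 m/s) and contact force between the fingers and feed_knob below 0.1 N).
It also fails if it takes over 72 s, if anything falls off the work surface, if the arm or the gripper's body presses on something with over 40 N, if the wrist force passes 120 N, or if a joint passes its speed limit or range.

### The arm

A 7-joint arm with a two-finger parallel gripper is mounted at the origin on a cart in front of the work surface, level with it; the furniture and walls round the work are solid. World frame = base frame: x ahead of the robot, y to its left, z up, the work surface at z = 0. Lengths are in m, angles in degrees, forces in N, time in s.
With the tool pointing down it reaches from about 0.425 to 0.875 m from the base axis. Payload 4.7 kg.
Tool frame: the origin (TCP) lies between the finger pads; the fingertips stand 8 mm ahead of it and the grasp point (between the pads) lies 11 mm behind it; z points along the fingers, y is the line along which they close (so a half turn about z gives the same grasp; the last joint's range is limited). The gripper opens to 87 mm and grips with 3 to 60 N. Pads are 19 mm wide; open, the fingers measure 117 mm over their backs; the gripper's body (75 mm by 190 mm) begins 51 mm behind the grasp point.
Start: joints at [74.891, 18.392, -4.016, 83.108, 1.295, 78.541, -3.26], TCP at [0.178, -0.625, 0.231] pointing down, gripper open.
Joint ranges: [-163.93, 163.93], [-17.29, 119.83], [-79.2, 71.16], [3.27, 140.29], [-89.18, 269.18], [5.43, 117.66], [-154.24, 154.24]. Speed limits (degrees/s): [147.25, 147.25, 180, 180, 180, 180, 180].

### API

Orientations are given as [roll, pitch, yaw] about the fixed x, y, z axes, in that order (R = Rz(yaw) Ry(pitch) Rx(roll)).
In Python, from cell import env, viewer gives the robot as it stands. The module is installed in compiled form; this text tells all that it offers.
- The arm moves only by the tool arm_command, never from a script. Its argument "series" is a list of rows, each a list of 2 entries, a list of its own where there are three numbers: the shift along the tool's x, y, z in mm, then the turn about the tool's z in rad. A call has exactly 5 rows; each row is the pose to reach, as a shift and turn from the pose commanded when the call began, along the tool's axes at that moment; what a row does not reach only later rows make up. A row lasts 1/10 s, in which the tool goes at most 50 mm and 8.59 degrees, less where a joint would pass 70% of its speed; a pose out of reach is approached as far as the arm can. A call with a gripper value outside its range is refused whole. "grip" is the gripper command: -1 is fully open, 1 is shut, values between are in proportion, set as the call begins (left out, the last holds). The fingers move at their own pace and stop on an object; "grip_force" is the grip in N (left out, the last holds). Time passes only in rows, so rows that repeat a pose let the fingers close, or fill a call up. It gives the time, the measured TCP pose, the force, the opening and the grip force at its end, in the units of the state.
- env.get_obs(): the state, without advancing time (a new reading comes with each control period).
- viewer.read_camera(name): name is "side" or "top" or "wrist"; returns (picture, depth): 420x560x3 uint8, blue, green, red; 420x560 float32, m along the optical axis (not along the pixel's ray), 0 where there is no reading.
- viewer.calibration(name): a dict with "K" (3x3 intrinsics, pixels), "dist" ([k1, k2, p1, p2, k3] as OpenCV has them; the pictures are not rectified), "T" (4x4, takes a point from camera to world coordinates); the wrist camera has in their place "hand_eye" (4x4, takes a point from camera to tool coordinates, whose origin is the TCP and whose axes are the flange's). Camera axes: x right, y up, looking along -z (the intrinsics and any distortion apply to the point x, -y, -z); pixel columns grow to the right and rows downward; lengths in m; the calibration is good to about 2 mm. A picture is of the moment at which its call begins: read the wrist's pose just before it. calibration takes no time and is no camera call.
- env.sign_off(): hands the job in; it is judged then, once.
The state is a dict: "time_s": time; "qpos": joint angles; "joint_velocities": joint speeds; "effort": joint torques, N m; "tool_pos": TCP position; "tool_rot": TCP orientation; "force": force on the tool from outside, world axes, zero at the start; "wrist_torque": the same for the moment, N m; "grip_width": finger opening in m; "grasp_force": force on a finger pad.
Only numpy, scipy, OpenCV 4.12 (cv2) and the standard library are available. Lean on these libraries where they do the work, as an engineer would, in place of code of your own. Each camera call takes 0.05 s, during which the arm holds its last target. There are 200 camera calls.

## Working session

There is one attempt and no reset: what is moved stays moved. The work goes in short steps, Python scripts to look and compute and a tool call to move; the robot and the scene stay as the last step left them, time stands still between calls to the robot, and variables do not carry over. Pictures are saved under pics/ and viewed, at most 10 in all, crops included, and the job is handed in when it is done.

Besides the shell and the picture viewer there is one more tool, called after ">>>" as a command line: name --argument value ..., lists and objects as JSON in quotes. arm_command: Moves the arm, as the interface text tells. Its arguments: {"type":"object","properties":{"series":{"type":"array"},"grip":{"type":"number"},"grip_force":{"type":"number"}},"required":["series"]}

```bash
mkdir -p pics; cat > h.py <<'E'
import numpy as np, cv2
from cell import env, viewer
from scipy.spatial.transform import Rotation as R
def tool():
    o=env.get_obs(); T=np.eye(4); T[:3,3]=o['tool_pos']; T[:3,:3]=R.from_euler('xyz',o['tool_rot'],degrees=True).as_matrix(); return T
def cam(n):
    c=viewer.calibration(n)
    T=c['T'] if 'T' in c else tool()@np.array(c['hand_eye'])
    return np.array(c['K']),np.array(c['dist'],float),np.array(T)
def rays(n,px,C=None):
    K,d,T=C or cam(n)
    u=cv2.undistortPoints(np.array(px,float).reshape(-1,1,2),K,d)[:,0]
    v=np.c_[u[:,0],-u[:,1],-np.ones(len(u))]
    return T[:3,3],v@T[:3,:3].T
def onplane(n,px,z,C=None):
    o,v=rays(n,px,C); return o+v*((z-o[2])/v[:,2])[:,None]
def cloud(n,depth,C=None):
    h,w=depth.shape; uu,vv=np.meshgrid(np.arange(w),np.arange(h))
    o,v=rays(n,np.c_[uu.ravel(),vv.ravel()],C)
    P=(o+v*depth.reshape(-1,1)); P[depth.ravel()==0]=np.nan
    return P.reshape(h,w,3)
E
python3 - <<'E'
from h import *
print(env.get_obs())
for n in ['top','side']:
    p,d=viewer.read_camera(n); cv2.imwrite(f'pics/{n}0.png',p); np.savez(f'{n}0.npz',p=p,d=d)
    K,di,T=cam(n); print(n,K[0,0],di,T.round(3).tolist(),d.min(),d.max())
print(viewer.calibration('wrist')['hand_eye'].round(3) if hasattr(viewer.calibration('wrist')['hand_eye'],'round') else viewer.calibration('wrist')['hand_eye'])
E
```

```text
{'time_s': 0.0, 'qpos': array([74.89108382, 18.44003852, -4.01869619, 83.17509074,  1.29546056,
       78.54204797, -3.2599384 ]), 'joint_velocities': array([ 0.13527814,  0.01835459, -0.09967142, -0.08647677, -0.05347994,
       -0.0703933 , -0.01290208]), 'effort': array([-5.71619040e-06, -4.91290998e+01, -4.04005134e-01, -3.12524235e+01,
       -6.38774643e-02,  4.36365476e-02,  1.61472344e-04]), 'tool_pos': array([ 0.17808733, -0.62455627,  0.2294492 ]), 'tool_rot': array([-1.79888109e+02,  5.28045018e-03,  1.59218319e+01]), 'force': array([ 0.49448966, -0.7078507 , -0.0024683 ]), 'wrist_torque': array([ 0.00260121, -0.02403171, -0.03119597]), 'grasp_force': 0.0, 'grip_width': 0.08690601193087441}
top 449.0703559134944 [-0.03736681  0.          0.          0.          0.        ] [[0.008, 0.996, -0.09, 0.483], [-1.0, 0.009, 0.017, 0.077], [0.018, 0.09, 0.996, 1.242], [0.0, 0.0, 0.0, 1.0]] 0.0 2.0204108
side 415.94668582816007 [-0.11441814  0.          0.          0.          0.        ] [[1.0, 0.005, -0.023, 0.563], [-0.018, 0.79, -0.613, -0.587], [0.015, 0.613, 0.79, 0.94], [0.0, 0.0, 0.0, 1.0]] 0.0 3.4096036
[[ 0.     0.954  0.3    0.084]
 [ 1.    -0.    -0.    -0.   ]
 [ 0.     0.3   -0.954 -0.153]
 [ 0.     0.     0.     1.   ]]
```

View pics/top0.png

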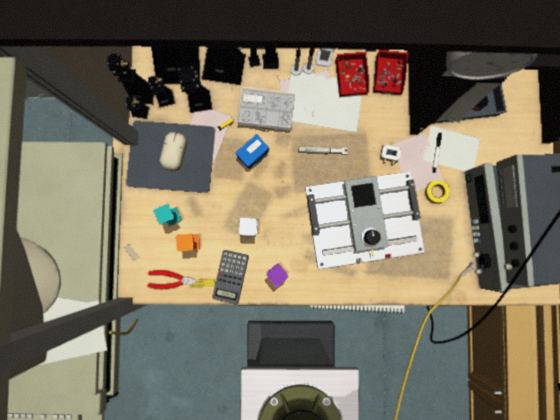

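View pics/side0.png

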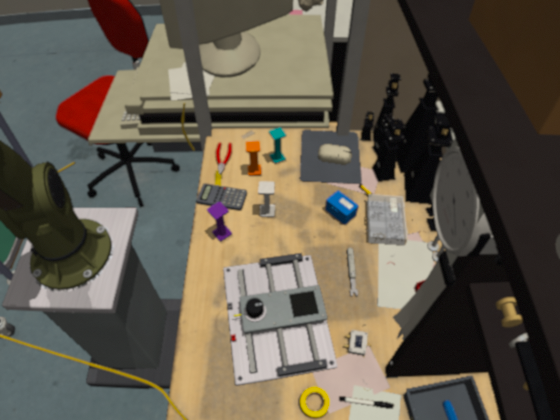

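The top view has red index at (388,257), right of the pointer at about (373,254), so the carriage goes to -y. The stage is at about (365,220), with the pad at (363,194) and the knob at (372,236).

Candidates for the waveguide: silver/white (248,227), orange (187,242), turquoise (166,215), purple (277,275). I choose the silver one, at (248,227) in top and (267,197) in side. A close crop will check it.

```bash
python3 - <<'E'
from h import *
f=np.load('top0.npz'); p,d=f['p'],f['d']; P=cloud('top',d); Z=P[...,2]
np.save('Ptop0.npy',P)
def show(name,m,z=None):
    c=max(cv2.findContours(m.astype(np.uint8),cv2.RETR_EXTERNAL,cv2.CHAIN_APPROX_NONE)[0],key=cv2.contourArea)[:,0]
    zz=np.nanmedian(Z[m]) if z is None else z
    q=onplane('top',c,zz)[:,:2]; r=cv2.minAreaRect((q*1000).astype(np.float32))
    print(name,m.sum(),'zmed %.3f z %.3f'%(np.nanmedian(Z[m]),zz),'centre',np.round(r[0],1),'size',np.round(r[1],1),'ang %.1f'%r[2])
def win(u0,u1,v0,v1):
    m=np.zeros(Z.shape,bool); m[v0:v1,u0:u1]=1; return m
print('bench',np.nanmedian(Z[240:260,270:300]),np.nanmedian(Z[110:130,320:340]))
show('wg foot',win(232,266,210,245)&(Z>.09)&(Z<.12))
hsv=cv2.cvtColor(p,cv2.COLOR_BGR2HSV); V=hsv[...,2];S=hsv[...,1]
show('pad',win(345,385,178,212)&(V<60),.045)
show('knob',win(355,390,222,250)&(Z>.06))
show('carriage',win(335,405,170,262)&(Z>.034)&(Z<.06))
show('base',win(295,435,160,275)&(Z>.004)&(V>150),.01)
red=win(375,400,245,268)&(S>130)&((hsv[...,0]<10)|(hsv[...,0]>170)); show('red',red,.032)
yel=win(360,386,245,268)&(S>100)&(hsv[...,0]>18)&(hsv[...,0]<38); show('yel',yel,.036)
show('purple',win(262,292,260,290)&(Z>.08)); show('orange',win(170,205,230,256)&(Z>.08))
show('calc',win(210,252,247,304)&(V<100),.015); show('bluebox',win(230,275,132,170)&(Z>.03))
show('wrench',win(290,355,142,160)&(S<50)&(V>120),.012)
a=cv2.resize(p[200:256,215:285],None,fx=6,fy=6,interpolation=cv2.INTER_CUBIC)
b=cv2.resize(p[165:275,300:430],None,fx=3,fy=3,interpolation=cv2.INTER_CUBIC)
h=max(a.shape[0],b.shape[0]); o=np.zeros((h,a.shape[1]+b.shape[1]-40,3),np.uint8); 
a=a[:,:380]; o=np.zeros((h,380+390,3),np.uint8); o[:a.shape[0],:380]=a; o[:b.shape[0],380:770]=b
cv2.imwrite('pics/crop1.png',o)
E
```

```text
bench -0.0008744675485503617 -0.0010347165959131432
wg foot 275 zmed 0.104 z 0.104 centre [530.2 140.8] size [40.5 42.9] ang 0.5
pad 426 zmed 0.044 z 0.045 centre [ 619.5 -165.8] size [56.1 55.9] ang 8.1
knob 197 zmed 0.075 z 0.075 centre [ 505.4 -183.4] size [38.5 39.2] ang 44.7
carriage 2222 zmed 0.042 z 0.042 centre [ 568.5 -173.8] size [197.   91.1] ang 8.9
base 7162 zmed 0.010 z 0.010 centre [ 555.9 -178. ] size [233.7 308. ] ang 8.8
red 11 zmed 0.022 z 0.032 centre [ 456.  -233.9] size [6.8 9.5] ang 18.4
yel 6 zmed 0.038 z 0.036 centre [ 467.2 -190.4] size [ 0.  13.4] ang 89.5
purple 282 zmed 0.104 z 0.104 centre [406.6  65.4] size [42.1 41.8] ang 39.4
orange 283 zmed 0.104 z 0.104 centre [488.5 299.1] size [40.7 42.8] ang 1.5
calc 539 zmed 0.012 z 0.015 centre [396.5 190. ] size [ 68.8 131.8] ang 76.6
bluebox 597 zmed 0.045 z 0.045 centre [736.9 134.7] size [56.5 79.8] ang 42.9
wrench 240 zmed 0.010 z 0.012 centre [746.2 -60.1] size [ 19.9 137.1] ang 0.7
```

View pics/crop1.png

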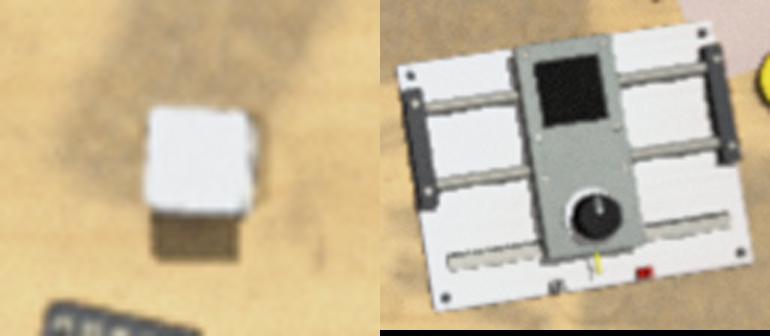

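The crop shows the plain foot face of the silver section, square at about 0.5°. The stage frame is yawed about +8.8°, and the red index lies about 42 mm to -y of the pointer. Now I move over the waveguide.

>>> arm_command --series '[[[14, -32, 0], 0], [[28, -65, 0], 0], [[41, -97, 0], 0], [[55, -130, 0], 0], [[69, -162, 0], 0]]' --grip -1

```text
time_s: 0.6
tool_pos: [0.2001, -0.4486, 0.23]
tool_rot: [-180.0, 0.0, 15.9]
force: [0.5, 0.7, -0.6]
grip_width: 0.0872
grasp_force: 0.0
```

>>> arm_command --series '[[[37, -26, 0], 0], [[73, -52, 0], 0], [[110, -78, 0], 0], [[146, -104, 0], 0], [[183, -130, 0], 0]]'

```text
time_s: 1.1
tool_pos: [0.341, -0.2736, 0.2304]
tool_rot: [180.0, 0.0, 15.9]
force: [0.5, -1.0, 0.6]
grip_width: 0.0873
grasp_force: 0.0
```

>>> arm_command --series '[[[39, -28, 0], 0], [[78, -56, 0], 0], [[105, -92, 0], 0], [[132, -128, 0], 0], [[159, -164, 0], 0]]'

```text
time_s: 1.6
tool_pos: [0.4485, -0.0721, 0.2303]
tool_rot: [180.0, 0.0, 15.9]
force: [0.4, -0.5, 0.2]
grip_width: 0.0868
grasp_force: 0.0
```

>>> arm_command --series '[[[27, -37, 0], 0.054], [[55, -74, 0], 0.108], [[82, -110, 0], 0.162], [[110, -147, 0], 0.215], [[137, -184, 0], 0.269]]'

```text
time_s: 2.1
tool_pos: [0.5301, 0.1419, 0.2304]
tool_rot: [180.0, -0.0, 0.3]
force: [0.8, 0.1, 0.3]
grip_width: 0.0866
grasp_force: 0.0
```

```bash
cat >> h.py <<'E'
def rect(n,m,z,C,win=None):
    c=max(cv2.findContours(m.astype(np.uint8),cv2.RETR_EXTERNAL,cv2.CHAIN_APPROX_NONE)[0],key=cv2.contourArea)[:,0]
    q=onplane(n,c,z,C)[:,:2]; r=cv2.minAreaRect((q*1000).astype(np.float32))
    return np.round(r[0],1),np.round(r[1],1),round(r[2],1)
E
python3 - <<'E'
from h import *
C=cam('wrist'); p,d=viewer.read_camera('wrist'); P=cloud('wrist',d,C)
cv2.imwrite('pics/w1.png',p); Z=P[...,2]
m=(Z>.095)&(Z<.115)&(abs(P[...,0]-.53)<.05)&(abs(P[...,1]-.14)<.05)
print(m.sum(),np.nanmedian(Z[m]),rect('wrist',m,.105,C), env.get_obs()['tool_pos'])
E
```

```text
2651 0.10417854248495245 (array([533. , 140.9]), array([41.8, 42.9]), 87.6) [0.53049594 0.15153485 0.23025734]
```

View pics/w1.png

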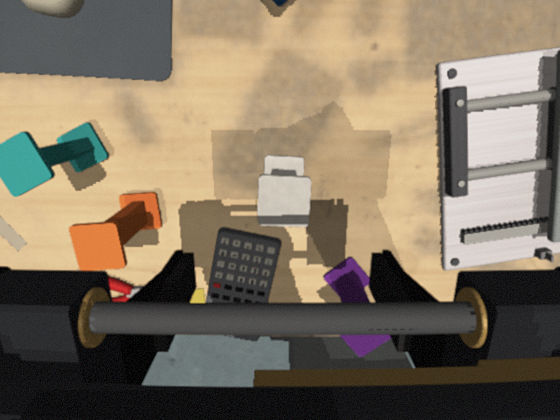

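```bash
python3 - <<'E'
from h import *
o=env.get_obs(); print(o['time_s'],o['tool_pos'],o['tool_rot'])
C=cam('wrist'); p,d=viewer.read_camera('wrist'); P=cloud('wrist',d,C); Z=P[...,2]
m=(Z>.095)&(Z<.115)&(abs(P[...,0]-.53)<.05)&(abs(P[...,1]-.14)<.05)
m[300:]=0
print(m.sum(),rect('wrist',m,.105,C),C[0][0,2])
o=env.get_obs(); print(o['time_s'],o['tool_pos'],o['tool_rot'])
E
```

```text
2.15 [0.53049594 0.15153485 0.23025734] [-1.79514037e+02 -7.54284980e-02  6.92126042e-01]
2660 (array([533., 141.]), array([41.8, 42.9]), 87.6) 282.18946196741376
2.2 [0.52918701 0.1485927  0.23008571] [-1.79635582e+02  5.92732619e-02  1.04090074e+00]
```

>>> arm_command --series '[[[1, 0, 20], 0], [[2, 0, 40], 0], [[2, 0, 60], 0], [[2, 0, 70], 0], [[2, 0, 70], 0]]'

```text
time_s: 2.7
tool_pos: [0.5306, 0.1397, 0.159]
tool_rot: [180.0, 0.2, 0.5]
force: [-0.4, 0.5, 0.5]
grip_width: 0.0871
grasp_force: 0.0
```

```bash
python3 - <<'E'
from h import *
for i in range(2):
    o=env.get_obs(); print(o['time_s'],o['tool_pos'],o['tool_rot'])
    C=cam('wrist'); p,d=viewer.read_camera('wrist'); P=cloud('wrist',d,C); Z=P[...,2]
    m=(Z>.095)&(Z<.115)&(abs(P[...,0]-.53)<.05)&(abs(P[...,1]-.14)<.05)
    print(m.sum(),np.nanmedian(Z[m]),rect('wrist',m,.105,C))
E
```

```text
2.7 [0.53055969 0.13968075 0.15901493] [179.95676142   0.18084924   0.48748562]
4364 0.10410089921536854 (array([533.8, 141. ]), array([41.8, 42.5]), 87.6)
2.75 [0.53134834 0.14014639 0.16024476] [1.79981785e+02 6.46484015e-02 4.90019805e-01]
4305 0.1040783419539513 (array([533.8, 141. ]), array([41.8, 42.5]), 87.5)
```

Measured: waveguide (533.5, 141), yaw -2.4°. I grip the foot flange 8 mm off the axis towards -x, lightly, then tip it towards +x.

>>> arm_command --series '[[[-3, 0, 10], 0.02], [[-6, 0, 30], 0.05], [[-6, 0, 50], 0.05], [[-6, 0, 65], 0.05], [[-6, 0, 71], 0.05]]'

```text
time_s: 3.3
tool_pos: [0.5249, 0.1403, 0.0882]
tool_rot: [180.0, 0.1, -2.4]
force: [0.1, -0.7, -0.4]
grip_width: 0.0872
grasp_force: 0.0
```

>>> arm_command --series '[[[0, 0, 0], 0], [[0, 0, 0], 0], [[0, 0, 0], 0], [[0, 0, 0], 0], [[0, 0, 0], 0]]' --grip 1 --grip_force 8

```text
time_s: 3.8
tool_pos: [0.526, 0.1407, 0.09]
tool_rot: [180.0, -0.1, -2.4]
force: [-0.5, 0.1, -0.0]
grip_width: 0.0548
grasp_force: 0.0
```

>>> arm_command --series '[[[0, 0, 0], 0], [[0, 0, 0], 0], [[0, 0, 0], 0], [[0, 0, 0], 0], [[0, 0, 0], 0]]'

```text
time_s: 4.3
tool_pos: [0.5258, 0.1407, 0.0897]
tool_rot: [-180.0, -0.0, -2.4]
force: [0.0, 0.0, 0.6]
grip_width: 0.0419
grasp_force: 8.0
```

Gripped at 41.9 mm. Now the first 30° of the arc.

>>> arm_command --series '[[[5, 0, 0], 0], [[10, 0, -1], 0], [[15, 0, -2], 0], [[20, 0, -2], 0], [[25, 0, -3], 0]]'

```text
time_s: 4.8
tool_pos: [0.5509, 0.1393, 0.092]
tool_rot: [180.0, 0.0, -2.4]
force: [0.2, 0.4, -2.2]
grip_width: 0.0419
grasp_force: 8.0
```

>>> arm_command --series '[[[6, 0, 0], 0], [[12, 0, 0], 0], [[18, 0, 0], 0], [[24, 0, 1], 0], [[30, 0, 2], 0]]'

```text
time_s: 5.3
tool_pos: [0.5818, 0.1384, 0.091]
tool_rot: [-180.0, -0.1, -2.4]
force: [0.6, 0.6, 3.3]
grip_width: 0.0418
grasp_force: 8.0
```

```bash
python3 - <<'E'
from h import *
o=env.get_obs(); print(o['time_s'],o['tool_pos'],o['force'],o['wrist_torque'],o['grasp_force'],o['grip_width'])
p,d=viewer.read_camera('side'); a=cv2.resize(p[130:250,210:350],None,fx=4,fy=4,interpolation=cv2.INTER_CUBIC); cv2.imwrite('pics/s1.png',a)
E
```

```text
5.3 [0.58175641 0.13842819 0.09104607] [0.58684419 0.59193588 3.30050648] [-0.09949158  0.07941777  0.03499287] 7.999808695167303 0.04178141387607615
```

View pics/s1.png

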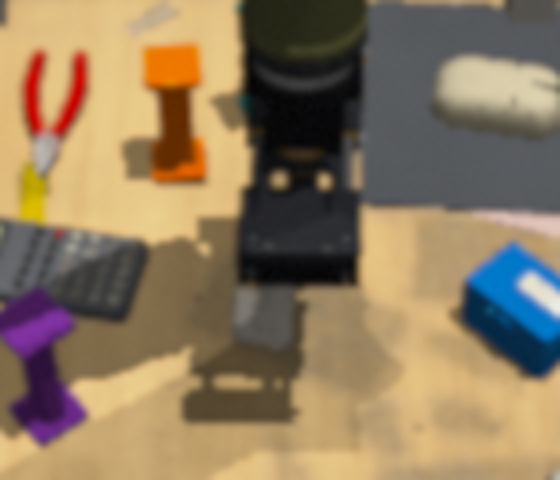

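The gripper hides most of it: the head flange is visible below it at (265,320) in the crop. I check the tilt from depth.

```bash
python3 - <<'E'
from h import *
p,d=viewer.read_camera('side'); P=cloud('side',d); 
m=(P[...,2]>.004)&(P[...,2]<.075)&(abs(P[...,1]-.14)<.035)&(P[...,0]>.5)&(P[...,0]<.65)
Q=P[m]*1000
for a in range(0,75,8):
    q=Q[(Q[:,2]>=a)&(Q[:,2]<a+8)]
    if len(q): print(a,len(q),q[:,0].min().round(),q[:,0].max().round(),np.median(q[:,1]).round())
E
```

```text
0 27 534.0 642.0 131.0
8 68 534.0 571.0 129.0
16 43 534.0 562.0 136.0
24 17 551.0 568.0 129.0
32 15 554.0 568.0 128.0
40 10 557.0 573.0 128.0
48 12 560.0 576.0 127.0
56 6 562.0 576.0 126.0
```

Tube leans about 25° and turns as wanted. I continue to lay it flat.

>>> arm_command --series '[[[6, 0, 2], 0], [[12, 0, 4], 0], [[17, 0, 6], 0], [[22, 0, 8], 0], [[26, 0, 11], 0]]'

```text
time_s: 5.9
tool_pos: [0.61, 0.1374, 0.0818]
tool_rot: [-180.0, -0.4, -2.4]
force: [4.0, -0.9, 9.4]
grip_width: 0.0414
grasp_force: 8.0
```

>>> arm_command --series '[[[5, 0, 3], 0], [[9, 0, 5], 0], [[14, 0, 9], 0], [[18, 0, 12], 0], [[22, 0, 16], 0]]'

```text
time_s: 6.4
tool_pos: [0.6325, 0.1363, 0.0659]
tool_rot: [-179.9, -0.5, -2.4]
force: [4.5, -1.0, 5.8]
grip_width: 0.0419
grasp_force: 8.0
```

>>> arm_command --series '[[[4, 0, 4], 0], [[8, 0, 8], 0], [[12, 0, 13], 0], [[15, 0, 18], 0], [[18, 0, 23], 0]]'

```text
time_s: 6.9
tool_pos: [0.6478, 0.1356, 0.041]
tool_rot: [-180.0, -0.1, -2.4]
force: [3.0, 0.1, 2.4]
grip_width: 0.0418
grasp_force: 8.0
```

>>> arm_command --series '[[[3, 0, 5], 0], [[5, 0, 10], 0], [[7, 0, 15], 0], [[9, 0, 20], 0], [[10, 0, 24], 0]]'

```text
time_s: 7.4
tool_pos: [0.6561, 0.1352, 0.0156]
tool_rot: [180.0, 0.1, -2.4]
force: [2.4, -0.3, 1.1]
grip_width: 0.042
grasp_force: 8.0
```

```bash
python3 - <<'E'
from h import *
o=env.get_obs(); print(o['time_s'],o['tool_pos'],o['force'],o['wrist_torque'],o['grasp_force'],o['grip_width'])
p,d=viewer.read_camera('side'); P=cloud('side',d); 
m=(P[...,2]>.004)&(P[...,2]<.06)&(abs(P[...,1]-.135)<.035)&(P[...,0]>.48)&(P[...,0]<.72)
Q=P[m]*1000
for a in range(500,720,10):
    q=Q[(Q[:,0]>=a)&(Q[:,0]<a+10)]
    if len(q): print(a,len(q),q[:,2].min().round(),q[:,2].max().round(),q[:,1].min().round(),q[:,1].max().round())
E
```

```text
7.4 [0.65614701 0.13520565 0.01557563] [ 2.36943071 -0.33381146  1.06351126] [ 0.0176081  -0.14845789 -0.00559949] 7.999918609857559 0.041991840193268605
520 1 4.0 4.0 138.0 138.0
530 2 4.0 5.0 148.0 163.0
550 18 5.0 43.0 119.0 155.0
560 48 7.0 44.0 117.0 160.0
570 41 4.0 32.0 105.0 150.0
580 29 16.0 32.0 126.0 150.0
590 40 14.0 34.0 124.0 151.0
600 37 17.0 35.0 123.0 148.0
610 32 19.0 36.0 123.0 149.0
640 6 47.0 58.0 155.0 163.0
650 11 47.0 57.0 153.0 158.0
660 7 42.0 55.0 156.0 162.0
700 48 7.0 48.0 126.0 156.0
710 79 5.0 51.0 116.0 167.0
```

Almost flat. I press down a little, open and rise.

>>> arm_command --series '[[[0, 0, 1], 0], [[0, 0, 2], 0], [[0, 0, 3], 0], [[0, 0, 3], 0], [[0, 0, 3], 0]]' --grip_force 4

```text
time_s: 7.95
tool_pos: [0.6563, 0.1352, 0.0135]
tool_rot: [180.0, 0.0, -2.4]
force: [0.6, 0.8, -0.6]
grip_width: 0.0417
grasp_force: 4.0
```

>>> arm_command --series '[[[0, 0, 0], 0], [[0, 0, 0], 0], [[0, 0, 0], 0], [[0, 0, 0], 0], [[0, 0, 0], 0]]' --grip -1

```text
time_s: 8.45
tool_pos: [0.6566, 0.1352, 0.0135]
tool_rot: [180.0, 0.0, -2.4]
force: [-0.1, -0.0, -0.2]
grip_width: 0.074
grasp_force: 0.0
```

>>> arm_command --series '[[[0, 0, -5], 0], [[0, 0, -25], 0], [[0, 0, -50], 0], [[0, 0, -75], 0], [[0, 0, -90], 0]]'

```text
time_s: 8.95
tool_pos: [0.6575, 0.1358, 0.1062]
tool_rot: [-180.0, -0.2, -2.4]
force: [0.4, 0.7, -0.5]
grip_width: 0.0868
grasp_force: 0.0
```

>>> arm_command --series '[[[-20, 0, -20], 0], [[-50, 0, -40], 0], [[-80, 0, -60], 0], [[-100, 0, -70], 0], [[-100, 0, -70], 0]]'

```text
time_s: 9.45
tool_pos: [0.5553, 0.1404, 0.1754]
tool_rot: [179.9, -0.1, -2.2]
force: [0.4, -0.3, -0.2]
grip_width: 0.0871
grasp_force: 0.0
```

```bash
python3 - <<'E'
from h import *
viewer.read_camera('wrist')
o=env.get_obs(); print(o['time_s'],o['tool_pos'],o['tool_rot'])
C=cam('wrist'); p,d=viewer.read_camera('wrist'); P=cloud('wrist',d,C)
cv2.imwrite('pics/w2.png',p); Z=P[...,2]
m=(Z>.012)&(Z<.06)&(P[...,0]>.5)&(P[...,0]<.72)&(abs(P[...,1]-.135)<.045); m[290:]=0
print(m.sum(),rect('wrist',m,.04,C))
Q=P[m]*1000
for a in range(530,700,6):
    q=Q[(Q[:,0]>=a)&(Q[:,0]<a+6)]
    if len(q): print(a,len(q),np.percentile(q[:,2],95).round(),q[:,1].min().round(),q[:,1].max().round())
E
```

```text
9.5 [0.55660647 0.1393987  0.17446316] [ 1.79919935e+02 -1.35186406e-01 -2.32299931e+00]
5526 (array([616.4, 137.4]), array([ 40.9, 106.2]), 87.7)
560 99 42.0 120.0 159.0
566 568 42.0 119.0 160.0
572 211 28.0 126.0 152.0
578 213 28.0 126.0 152.0
584 223 28.0 126.0 151.0
590 218 28.0 126.0 151.0
596 225 28.0 126.0 151.0
602 228 28.0 125.0 150.0
608 229 28.0 125.0 150.0
614 236 28.0 124.0 150.0
620 238 28.0 124.0 149.0
626 250 28.0 124.0 150.0
632 253 28.0 124.0 150.0
638 253 28.0 123.0 149.0
644 259 28.0 123.0 149.0
650 265 28.0 122.0 149.0
656 273 28.0 122.0 148.0
662 524 42.0 115.0 156.0
668 128 42.0 115.0 155.0
692 54 42.0 144.0 149.0
698 286 46.0 137.0 155.0
```

View pics/w2.png

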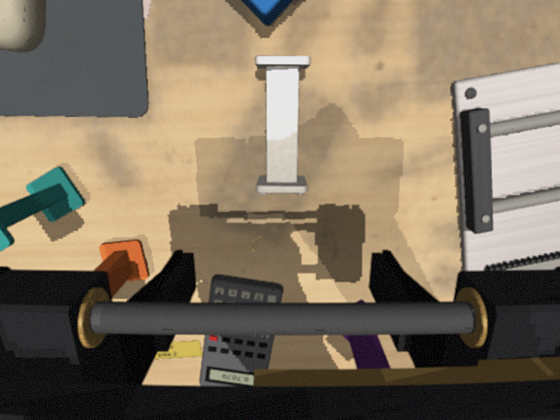

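It lies flat: head end near at x≈566, y≈139 (image (280,185)), foot end at x≈669. The blue box corner (268,25) is too near for standing it up here. I grip the head flange, drag it 70 mm towards -x, then raise it.

>>> arm_command --series '[[[5, 0, 30], 0], [[10, 0, 70], 0], [[10, 0, 110], 0], [[10, 0, 140], 0], [[10, 0, 150], 0]]'

```text
time_s: 10.05
tool_pos: [0.5644, 0.1378, 0.0187]
tool_rot: [180.0, 0.4, -2.4]
force: [0.0, -0.6, -1.1]
grip_width: 0.0872
grasp_force: 0.0
```

>>> arm_command --series '[[[0, 0, 4], 0], [[0, 0, 8], 0], [[0, 0, 10], 0], [[0, 0, 10], 0], [[0, 0, 10], 0]]'

```text
time_s: 10.55
tool_pos: [0.5674, 0.139, 0.0145]
tool_rot: [180.0, -0.1, -2.4]
force: [0.8, 0.4, -0.8]
grip_width: 0.0869
grasp_force: 0.0
```

>>> arm_command --series '[[[0, 0, 0], 0], [[0, 0, 0], 0], [[0, 0, 0], 0], [[0, 0, 0], 0], [[0, 0, 0], 0]]' --grip 1 --grip_force 15

```text
time_s: 11.05
tool_pos: [0.5666, 0.1389, 0.0135]
tool_rot: [180.0, 0.0, -2.4]
force: [-0.5, 0.5, -0.4]
grip_width: 0.055
grasp_force: 0.0
```

>>> arm_command --series '[[[0, 0, 0], 0], [[0, 0, 0], 0], [[0, 0, 0], 0], [[0, 0, 0], 0], [[0, 0, 0], 0]]'

```text
time_s: 11.55
tool_pos: [0.5666, 0.139, 0.0135]
tool_rot: [180.0, 0.0, -2.4]
force: [0.4, -0.3, -0.1]
grip_width: 0.0415
grasp_force: 15.0
```

>>> arm_command --series '[[[-8, 0, -1], 0], [[-20, 0, -1], 0], [[-32, 0, -1], 0], [[-42, 0, -1], 0], [[-50, 0, -1], 0]]'

```text
time_s: 12.05
tool_pos: [0.5152, 0.1409, 0.0144]
tool_rot: [180.0, 0.0, -2.3]
force: [1.2, 0.1, -1.1]
grip_width: 0.0415
grasp_force: 15.0
```

>>> arm_command --series '[[[-8, 0, 0], 0], [[-14, 0, 0], 0], [[-18, 0, 0], 0], [[-20, 0, 0], 0], [[-20, 0, 0], 0]]'

```text
time_s: 12.55
tool_pos: [0.4965, 0.1417, 0.0145]
tool_rot: [180.0, 0.0, -2.4]
force: [1.1, 0.4, -1.4]
grip_width: 0.0411
grasp_force: 15.0
```

>>> arm_command --series '[[[1, 0, -5], 0], [[3, 0, -10], 0], [[5, 0, -15], 0], [[7, 0, -20], 0], [[10, 0, -25], 0]]' --grip_force 6

```text
time_s: 13.05
tool_pos: [0.507, 0.1414, 0.0401]
tool_rot: [180.0, -0.0, -2.4]
force: [-0.2, 0.3, -2.5]
grip_width: 0.0417
grasp_force: 6.0
```

>>> arm_command --series '[[[3, 0, -5], 0], [[6, 0, -9], 0], [[9, 0, -13], 0], [[13, 0, -18], 0], [[16, 0, -22], 0]]'

```text
time_s: 13.55
tool_pos: [0.5232, 0.1407, 0.062]
tool_rot: [-180.0, -0.0, -2.4]
force: [-1.1, 0.2, -0.9]
grip_width: 0.0415
grasp_force: 6.0
```

```bash
cat > tilt.py <<'E'
from h import *
import sys
o=env.get_obs(); print(o['time_s'],o['tool_pos'],o['force'],o['wrist_torque'],o['grasp_force'],o['grip_width'])
p,d=viewer.read_camera('side'); P=cloud('side',d); x0,y0=float(sys.argv[1]),float(sys.argv[2])
m=(P[...,2]>.004)&(P[...,2]<.2)&(abs(P[...,1]-y0)<.03)&(abs(P[...,0]-x0)<.1)
Q=P[m]*1000
for a in range(4,130,8):
    q=Q[(Q[:,2]>=a)&(Q[:,2]<a+8)]
    if len(q): print(a,len(q),np.percentile(q[:,0],[3,97]).round(),np.percentile(q[:,1],[3,97]).round())
cv2.imwrite('pics/s_%d.png'%(o['time_s']*100),cv2.resize(p[100:260,190:390],None,fx=3,fy=3))
E
python3 tilt.py .56 .14
```

```text
13.55 [0.52316416 0.14074868 0.06198344] [-1.07929043  0.16535321 -0.93191921] [0.04895883 0.24776969 0.01128168] 5.9994912204540185 0.041524329594604184
4 13 [462. 611.] [113. 167.]
12 10 [599. 609.] [118. 126.]
20 33 [587. 615.] [116. 156.]
28 78 [577. 616.] [118. 153.]
36 72 [563. 621.] [119. 150.]
44 51 [560. 582.] [125. 151.]
52 32 [557. 568.] [126. 149.]
84 1 [533. 533.] [168. 168.]
92 14 [514. 533.] [162. 167.]
100 9 [515. 530.] [159. 165.]
124 4 [494. 560.] [166. 169.]
```

>>> arm_command --series '[[[5, 0, -4], 0], [[10, 0, -8], 0], [[14, 0, -12], 0], [[20, 0, -16], 0], [[25, 0, -19], 0]]'

```text
time_s: 14.1
tool_pos: [0.5478, 0.14, 0.0813]
tool_rot: [180.0, 0.0, -2.3]
force: [-4.4, -0.1, 4.4]
grip_width: 0.0418
grasp_force: 6.0
```

>>> arm_command --series '[[[5, 0, -3], 0], [[11, 0, -5], 0], [[16, 0, -8], 0], [[22, 0, -9], 0], [[28, 0, -11], 0]]'

```text
time_s: 14.6
tool_pos: [0.577, 0.1387, 0.0925]
tool_rot: [-180.0, -0.1, -2.4]
force: [-2.2, 0.7, 4.1]
grip_width: 0.0417
grasp_force: 6.0
```

>>> arm_command --series '[[[6, 0, -1], 0], [[12, 0, -2], 0], [[18, 0, -2], 0], [[24, 0, -3], 0], [[30, 0, -3], 0]]'

```text
time_s: 15.1
tool_pos: [0.6075, 0.1372, 0.0954]
tool_rot: [-180.0, -0.2, -2.4]
force: [-0.2, 1.0, 5.7]
grip_width: 0.0417
grasp_force: 6.0
```

>>> arm_command --series '[[[6, 0, 0], 0], [[11, 0, 1], 0], [[16, 0, 2], 0], [[19, 0, 3], 0], [[19, 0, 3], 0]]'

```text
time_s: 15.6
tool_pos: [0.6259, 0.1359, 0.0922]
tool_rot: [180.0, -0.1, -2.4]
force: [0.1, -0.5, 7.1]
grip_width: 0.0412
grasp_force: 6.0
```

```bash
python3 tilt.py .62 .137
```

```text
15.6 [0.6259185  0.13593607 0.09217474] [ 0.09203566 -0.48905475  7.08882741] [-0.32463112  0.02570172 -0.014304  ] 6.000389107543924 0.041221834432696156
4 134 [607. 717.] [115. 155.]
12 22 [623. 716.] [122. 146.]
20 28 [621. 718.] [119. 146.]
28 27 [623. 718.] [118. 144.]
36 45 [621. 719.] [120. 156.]
44 68 [623. 720.] [122. 161.]
52 8 [620. 630.] [122. 125.]
60 5 [620. 630.] [122. 125.]
116 1 [616. 616.] [163. 163.]
124 15 [617. 633.] [157. 164.]
```

It stands upright: tube at x 620–630 all the way up. I release, rise and check before the carry.

>>> arm_command --series '[[[0, 0, -1], 0], [[0, 0, -1], 0], [[0, 0, -1], 0], [[0, 0, -1], 0], [[0, 0, -1], 0]]' --grip_force 4

```text
time_s: 16.15
tool_pos: [0.6247, 0.1362, 0.0924]
tool_rot: [180.0, 0.0, -2.4]
force: [-0.4, -1.3, 2.8]
grip_width: 0.0416
grasp_force: 4.0
```

>>> arm_command --series '[[[0, 0, 0], 0], [[0, 0, 0], 0], [[0, 0, 0], 0], [[0, 0, 0], 0], [[0, 0, 0], 0]]' --grip -1

```text
time_s: 16.65
tool_pos: [0.6244, 0.1366, 0.0923]
tool_rot: [180.0, 0.0, -2.4]
force: [0.1, 0.3, -0.3]
grip_width: 0.0735
grasp_force: 0.0
```

>>> arm_command --series '[[[0, 0, -10], 0], [[0, 0, -30], 0], [[0, 0, -55], 0], [[0, 0, -70], 0], [[0, 0, -70], 0]]'

```text
time_s: 17.15
tool_pos: [0.6262, 0.1373, 0.1656]
tool_rot: [-179.9, -0.3, -2.4]
force: [0.1, -0.1, -0.4]
grip_width: 0.0867
grasp_force: 0.0
```

```bash
python3 - <<'E'
from h import *
viewer.read_camera('top')
o=env.get_obs(); print(o['time_s'],o['tool_pos'],o['tool_rot'])
C=cam('wrist'); p,d=viewer.read_camera('wrist'); P=cloud('wrist',d,C)
cv2.imwrite('pics/w3.png',p); Z=P[...,2]
for lo,hi,z in[(.095,.12,.105),(.002,.02,.006)]:
    m=(Z>lo)&(Z<hi)&(abs(P[...,0]-.625)<.035)&(abs(P[...,1]-.137)<.035); m[300:]=0
    print(m.sum(),np.nanpercentile(Z[m],[5,50,95]),rect('wrist',m,z,C) if m.sum()>20 else '')
q=P[m]
E
python3 tilt.py .625 .137
```

```text
17.2 [0.62525746 0.13682524 0.16371525] [-1.79986415e+02 -1.32664031e-01 -2.35948283e+00]
4238 [0.09947942 0.10402226 0.10551291] (array([629.8, 135.7]), array([41.7, 42.9]), 86.3)
1069 [0.00383035 0.0052296  0.0135817 ] (array([637.6, 134.9]), array([40.9, 25.2]), 86.7)
17.25 [0.62450364 0.13640493 0.16237582] [ 0.12479017 -0.35681329  0.03265491] [0.02514367 0.04996393 0.03122317] 0.0 0.08734184943946095
4 127 [608. 720.] [113. 155.]
12 29 [623. 724.] [114. 142.]
20 29 [621. 721.] [113. 147.]
28 37 [621. 723.] [112. 143.]
36 47 [621. 724.] [114. 154.]
44 93 [626. 724.] [119. 164.]
52 9 [620. 631.] [122. 127.]
60 10 [619. 630.] [122. 126.]
68 10 [620. 633.] [122. 124.]
76 11 [619. 632.] [122. 125.]
84 8 [619. 632.] [121. 125.]
92 3 [607. 640.] [116. 117.]
100 118 [607. 645.] [114. 153.]
108 3 [639. 643.] [119. 146.]
```

View pics/w3.png

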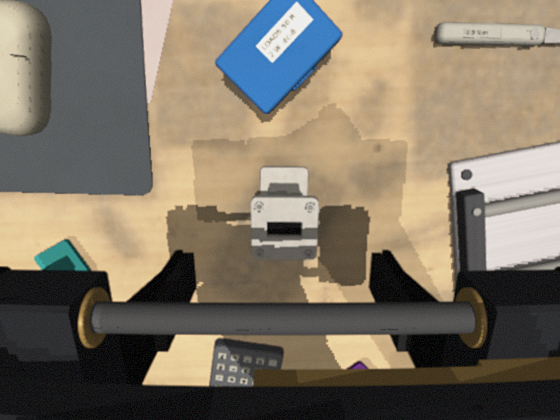

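It stands bolt heads up (flange at (285,225)). I regrip on the axis, lift and carry towards the stage, stopping 80 mm short to measure the pad.

>>> arm_command --series '[[[2, 0, 20], 0.01], [[3, 0, 40], 0.015], [[3, 0, 60], 0.015], [[3, 0, 70], 0.015], [[3, 0, 74], 0.015]]'

```text
time_s: 17.8
tool_pos: [0.6263, 0.136, 0.0863]
tool_rot: [180.0, 0.2, -3.2]
force: [0.2, -0.6, 0.0]
grip_width: 0.0871
grasp_force: 0.0
```

>>> arm_command --series '[[[0, 0, 0], 0], [[0, 0, 0], 0], [[0, 0, 0], 0], [[0, 0, 0], 0], [[0, 0, 0], 0]]' --grip 1 --grip_force 30

```text
time_s: 18.3
tool_pos: [0.6279, 0.1364, 0.089]
tool_rot: [180.0, -0.0, -3.2]
force: [0.8, 0.2, -0.2]
grip_width: 0.0548
grasp_force: 0.0
```

>>> arm_command --series '[[[0, 0, 0], 0], [[0, 0, 0], 0], [[0, 0, 0], 0], [[0, 0, 0], 0], [[0, 0, 0], 0]]'

```text
time_s: 18.8
tool_pos: [0.6277, 0.1363, 0.0887]
tool_rot: [180.0, -0.0, -3.2]
force: [-0.2, 0.2, 1.2]
grip_width: 0.0408
grasp_force: 30.0
```

>>> arm_command --series '[[[0, 0, -10], 0], [[0, 0, -30], 0], [[0, 0, -55], 0], [[0, 0, -78], 0], [[0, 0, -90], 0]]'

```text
time_s: 19.3
tool_pos: [0.6283, 0.137, 0.1809]
tool_rot: [-180.0, -0.1, -3.2]
force: [0.4, -0.3, -1.7]
grip_width: 0.0409
grasp_force: 30.0
```

```bash
python3 - <<'E'
from h import *
o=env.get_obs(); print(o['time_s'],o['tool_pos'],o['force'],o['tool_rot'],o['grip_width'])
E
python3 tilt.py .628 .137
```

```text
19.3 [0.6282949  0.1370431  0.18091814] [ 0.42210031 -0.28712381 -1.68301315] [-1.79953174e+02 -1.47062604e-01 -3.20233335e+00] 0.040926647450967364
19.3 [0.6282949  0.1370431  0.18091814] [ 0.42210031 -0.28712381 -1.68301315] [ 0.02904126 -0.00282565  0.01590939] 30.02005852817092 0.040926647450967364
4 25 [576. 726.] [111. 144.]
12 25 [696. 726.] [114. 147.]
20 20 [697. 726.] [109. 143.]
28 24 [695. 725.] [109. 146.]
36 47 [697. 727.] [111. 155.]
44 100 [701. 727.] [118. 163.]
84 2 [616. 641.] [118. 120.]
92 139 [608. 648.] [116. 157.]
100 23 [613. 646.] [118. 148.]
108 12 [620. 634.] [123. 127.]
116 11 [620. 633.] [122. 126.]
124 18 [620. 633.] [122. 141.]
```

>>> arm_command --series '[[[0, 10, 0], 0], [[1, 30, 0], 0], [[1, 55, 0], 0], [[2, 82, 0], 0], [[2, 110, 0], 0]]'

```text
time_s: 19.85
tool_pos: [0.6222, 0.0244, 0.1765]
tool_rot: [180.0, 0.2, -3.2]
force: [-0.1, -0.1, -2.0]
grip_width: 0.0409
grasp_force: 30.0
```

>>> arm_command --series '[[[1, 28, 0], -0.05], [[1, 55, 0], -0.1], [[2, 80, 0], -0.15], [[3, 100, 0], -0.19], [[3, 111, 0], -0.209]]'

```text
time_s: 20.35
tool_pos: [0.6186, -0.0887, 0.1762]
tool_rot: [180.0, 0.2, 8.6]
force: [0.1, 0.4, -2.9]
grip_width: 0.0404
grasp_force: 30.0
```

>>> arm_command --series '[[[0, 0, 0], 0], [[0, 0, 0], 0], [[0, 0, 0], 0], [[0, 0, 0], 0], [[0, 0, 0], 0]]'

```text
time_s: 20.85
tool_pos: [0.6202, -0.0836, 0.1785]
tool_rot: [-180.0, -0.0, 8.8]
force: [0.8, 0.2, -1.9]
grip_width: 0.0409
grasp_force: 30.0
```

```bash
python3 - <<'E'
from h import *
o=env.get_obs(); print(o['time_s'],o['tool_pos'],o['tool_rot'],o['grip_width'])
C=cam('wrist'); p,d=viewer.read_camera('wrist'); P=cloud('wrist',d,C); X,Y,Z=P[...,0],P[...,1],P[...,2]
cv2.imwrite('pics/w4.png',p); np.savez('w4.npz',p=p,P=P)
V=p.max(2)
m=(V<60)&(abs(Z-.044)<.012)&(abs(X-.62)<.045)&(abs(Y+.166)<.045); m=cv2.morphologyEx(m.astype(np.uint8),cv2.MORPH_OPEN,np.ones((3,3)))
print('pad',m.sum(),rect('wrist',m,.045,C))
m=(abs(Z-.042)<.006)&(abs(X-.57)<.12)&(abs(Y+.174)<.08); print('carr',rect('wrist',m,.042,C))
m=(Z>.066)&(Z<.085)&(abs(X-.505)<.03)&(abs(Y+.183)<.03); print('knob',m.sum(),rect('wrist',m,.077,C) if m.sum()>30 else '')
E
```

```text
20.85 [ 0.62021315 -0.08355236  0.17853514] [-1.79998128e+02 -6.06166478e-04  8.83414870e+00] 0.04092241516681008
pad 4518 (array([ 622.4, -165.4]), array([58.1, 58.8]), 9.0)
carr (array([ 607.3, -168.1]), array([127.1,  89.1]), 9.2)
knob 0
```

View pics/w4.png

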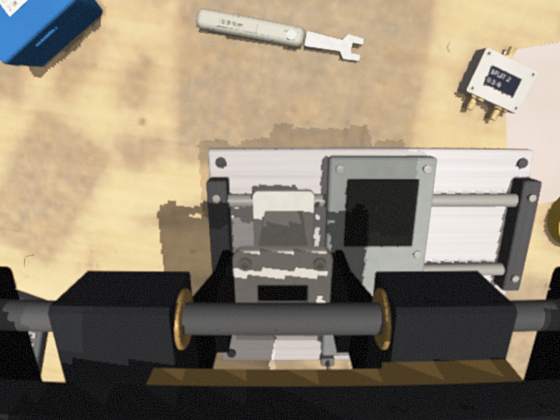

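>>> arm_command --series '[[[-2, 12, 0], 0], [[-5, 32, 0], 0], [[-9, 56, 0], 0], [[-11, 74, 0], 0], [[-12, 81, 0], 0]]'

```text
time_s: 21.4
tool_pos: [0.6203, -0.1704, 0.1782]
tool_rot: [179.9, 0.0, 8.5]
force: [1.4, 0.4, -2.3]
grip_width: 0.0412
grasp_force: 30.0
```

>>> arm_command --series '[[[0, 0, 0], 0], [[0, 0, 5], 0], [[0, 0, 15], 0], [[0, 0, 25], 0], [[0, 0, 32], 0]]'

```text
time_s: 21.9
tool_pos: [0.62, -0.1655, 0.1449]
tool_rot: [-180.0, 0.1, 8.8]
force: [-0.4, -0.3, -2.1]
grip_width: 0.0411
grasp_force: 30.0
```

>>> arm_command --series '[[[0, 0, 3], 0], [[0, 0, 6], 0], [[0, 0, 8], 0], [[0, 0, 9], 0], [[0, 0, 9], 0]]'

```text
time_s: 22.4
tool_pos: [0.6207, -0.1664, 0.1376]
tool_rot: [180.0, -0.0, 8.8]
force: [-0.1, 0.2, -1.5]
grip_width: 0.041
grasp_force: 30.0
```

```bash
python3 - <<'E'
from h import *
o=env.get_obs(); print(o['time_s'],o['tool_pos'],o['tool_rot'],o['force'])
for n in ('side','top'):
    p,d=viewer.read_camera(n); C=cam(n); P=cloud(n,d,C); X,Y,Z=P[...,0],P[...,1],P[...,2]; V=p.max(2)
    m=(V<60)&(abs(Z-.043)<.01)&(abs(X-.62)<.045)&(abs(Y+.166)<.045)
    if m.sum()>20: print(n,'pad vis',m.sum(),rect(n,m,.045,C))
    for lo,hi in((.05,.057),(.057,.065),(.065,.08),(.08,.1),(.1,.12)):
        m=(Z>lo)&(Z<hi)&(abs(X-.62)<.04)&(abs(Y+.166)<.05)
        if m.sum()>2: print(n,lo,m.sum(),np.percentile(X[m],[3,97]).round(3),np.percentile(Y[m],[3,97]).round(3))
    if n=='side': cv2.imwrite('pics/s5.png',cv2.resize(p[240:390,200:350],None,fx=4,fy=4,interpolation=cv2.INTER_CUBIC))
E
```

```text
22.4 [ 0.62074757 -0.16643803  0.13763555] [ 1.79988344e+02 -8.21728832e-03  8.75426335e+00] [-0.06363211  0.15768397 -1.49042612]
side pad vis 240 (array([ 607.1, -178.3]), array([51.2, 81.8]), 50.0)
side 0.05 18 [0.598 0.603] [-0.181 -0.153]
top pad vis 60 (array([ 592.2, -168.2]), array([11.4, 65.8]), 5.3)
```

View pics/s5.png

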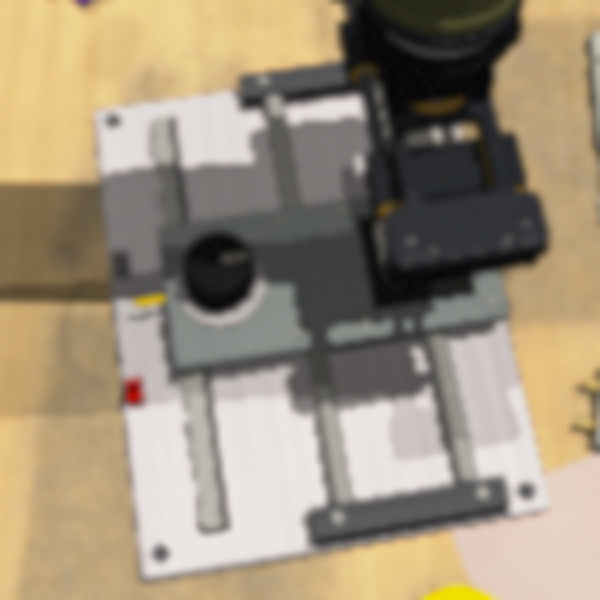

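The pad's near strip is visible at (390,290) and the waveguide's foot edge at x≈0.600, which matches a centred foot. I lower gently.

>>> arm_command --series '[[[0, 0, 1], 0], [[0, 0, 2], 0], [[0, 0, 3], 0], [[0, 0, 3], 0], [[0, 0, 3], 0]]'

```text
time_s: 23.0
tool_pos: [0.6206, -0.1664, 0.1345]
tool_rot: [180.0, 0.0, 8.8]
force: [1.0, -0.3, -1.8]
grip_width: 0.041
grasp_force: 30.0
```

>>> arm_command --series '[[[0, 0, 0.5], 0], [[0, 0, 1], 0], [[0, 0, 1], 0], [[0, 0, 1], 0], [[0, 0, 1], 0]]'

```text
time_s: 23.5
tool_pos: [0.6208, -0.1664, 0.1337]
tool_rot: [180.0, -0.0, 8.8]
force: [-0.1, 0.5, -1.3]
grip_width: 0.0409
grasp_force: 30.0
```

>>> arm_command --series '[[[0, 0, 0.5], 0], [[0, 0, 1], 0], [[0, 0, 1], 0], [[0, 0, 1], 0], [[0, 0, 1], 0]]'

```text
time_s: 24.0
tool_pos: [0.6211, -0.1665, 0.1336]
tool_rot: [180.0, -0.1, 8.7]
force: [-1.1, 0.1, 5.3]
grip_width: 0.0407
grasp_force: 29.9
```

>>> arm_command --series '[[[0, 0, 0.3], 0], [[0, 0, 0.6], 0], [[0, 0, 0.6], 0], [[0, 0, 0.6], 0], [[0, 0, 0.6], 0]]'

```text
time_s: 24.5
tool_pos: [0.6214, -0.1665, 0.1336]
tool_rot: [179.9, -0.1, 8.7]
force: [-1.6, -0.9, 7.8]
grip_width: 0.0406
grasp_force: 29.9
```

Seated. I ease the grip, open and rise.

>>> arm_command --series '[[[0, 0, -0.5], 0], [[0, 0, -1], 0], [[0, 0, -1], 0], [[0, 0, -1], 0], [[0, 0, -1], 0]]' --grip_force 4

```text
time_s: 25.0
tool_pos: [0.621, -0.1668, 0.1333]
tool_rot: [180.0, -0.0, 8.7]
force: [0.2, -1.5, 5.2]
grip_width: 0.0415
grasp_force: 3.9
```

>>> arm_command --series '[[[0, 0, 0], 0], [[0, 0, 0], 0], [[0, 0, 0], 0], [[0, 0, 0], 0], [[0, 0, 0], 0]]' --grip -1

```text
time_s: 25.5
tool_pos: [0.6205, -0.1662, 0.1326]
tool_rot: [-180.0, 0.0, 8.8]
force: [0.9, 0.2, 0.6]
grip_width: 0.0741
grasp_force: 0.0
```

>>> arm_command --series '[[[0, 0, -5], 0], [[0, 0, -20], 0], [[0, 0, -45], 0], [[0, 0, -70], 0], [[0, 0, -85], 0]]'

```text
time_s: 26.0
tool_pos: [0.6219, -0.1662, 0.2215]
tool_rot: [179.9, -0.2, 8.8]
force: [0.7, -0.2, 0.5]
grip_width: 0.087
grasp_force: 0.0
```

>>> arm_command --series '[[[-15, 0, 0], 0], [[-40, 0, 0], 0], [[-70, 0, 0], 0], [[-90, 0, 0], 0], [[-95, 0, 0], 0]]'

```text
time_s: 26.5
tool_pos: [0.5251, -0.1818, 0.2186]
tool_rot: [179.9, 0.1, 8.6]
force: [0.1, -0.2, 1.1]
grip_width: 0.0871
grasp_force: 0.0
```

```bash
python3 - <<'E'
from h import *
viewer.read_camera('top');viewer.read_camera('side')
o=env.get_obs(); print(o['time_s'],o['tool_pos'],o['tool_rot'])
for n in ('wrist','side'):
    C=cam(n); p,d=viewer.read_camera(n); P=cloud(n,d,C); X,Y,Z=P[...,0],P[...,1],P[...,2]; V=p.max(2)
    near=(abs(X-.62)<.045)&(abs(Y+.166)<.05)
    if n=='wrist': near[290:]=0
    for lo,hi,z in((.14,.165,.15),(.0455,.055,.051),(.075,.13,.1)):
        m=near&(Z>lo)&(Z<hi)
        if m.sum()>20: print(n,lo,m.sum(),np.median(Z[m]).round(4),rect(n,m,z,C),np.percentile(X[m],[2,98]).round(3),np.percentile(Y[m],[2,98]).round(3))
    m=near&(V<60)&(abs(Z-.044)<.008)
    print(n,'pad',m.sum(),rect(n,m,.045,C))
    hsv=cv2.cvtColor(p,cv2.COLOR_BGR2HSV); H,S=hsv[...,0],hsv[...,1]
    nr=(abs(X-.46)<.05)&(abs(Y+.21)<.06)
    for nm,m,z in(('red',nr&(S>130)&((H<8)|(H>172)),.03),('yel',nr&(S>110)&(H>18)&(H<38),.036)):
        if m.sum()>5: print(n,nm,m.sum(),rect(n,m,z,C))
    if n=='side':cv2.imwrite('pics/s6.png',p)
    else: cv2.imwrite('pics/w6.png',p)
E
```

```text
26.6 [ 0.52671929 -0.18136803  0.21868266] [ 1.79907602e+02 -3.45719658e-02  8.69109456e+00]
wrist 0.14 5375 0.1488 (array([ 622.1, -166.5]), array([41.5, 41.5]), 8.7) [0.602 0.643] [-0.187 -0.146]
wrist pad 374 (array([ 595.2, -170.4]), array([ 6.4, 58.8]), 7.9)
wrist red 153 (array([ 463.9, -235.7]), array([14.9, 12.4]), 10.5)
wrist yel 49 (array([ 466.4, -190.8]), array([16.5,  2.7]), 12.8)
side 0.14 369 0.1484 (array([ 619.6, -168.8]), array([42.4, 44.5]), 9.4) [0.6  0.64] [-0.189 -0.147]
side 0.0455 252 0.0496 (array([ 623.1, -168.9]), array([52.7, 51.7]), 6.0) [0.595 0.649] [-0.195 -0.148]
side 0.075 79 0.0983 (array([ 622.1, -178.9]), array([20.8, 23.9]), 9.4) [0.613 0.629] [-0.181 -0.167]
side pad 128 (array([ 619.5, -169.1]), array([58.1, 52.5]), 5.3)
side red 23 (array([ 458.7, -243.4]), array([ 8.5, 12.9]), 20.4)
side yel 138 (array([414.3, 237. ]), array([13.5, 62. ]), 24.1)
```

View pics/w6.png

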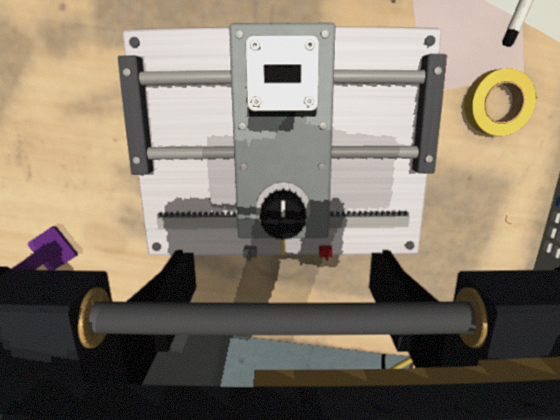

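The waveguide is centred on the pad ((622,-166) against (621,-166)) and square at 8.7°. Red index is at (325,252), pointer at (283,246), knob at (284,213): about 43 mm clockwise travel. I'll use two knob grasps so the gripper body stays clear of the waveguide.

>>> arm_command --series '[[[-5, 0, 0], -0.12], [[-10, -1, 0], -0.24], [[-15, -1, 0], -0.36], [[-20, -1, 0], -0.48], [[-20, -1, 0], -0.6]]'

```text
time_s: 27.2
tool_pos: [0.5075, -0.1824, 0.218]
tool_rot: [-180.0, -0.0, 43.5]
force: [-0.0, -0.0, 0.1]
grip_width: 0.0869
grasp_force: 0.0
```

>>> arm_command --series '[[[0, 0, 5], 0], [[0, 0, 25], 0], [[0, 0, 50], 0], [[0, 0, 75], 0], [[0, 0, 95], 0]]'

```text
time_s: 27.7
tool_pos: [0.5071, -0.1821, 0.1211]
tool_rot: [-179.9, -0.0, 43.0]
force: [0.4, -0.1, -0.7]
grip_width: 0.0868
grasp_force: 0.0
```

```bash
python3 - <<'E'
from h import *
viewer.read_camera('top')
o=env.get_obs(); print(o['time_s'],o['tool_pos'],o['tool_rot'],o['qpos'].round(1))
C=cam('wrist'); p,d=viewer.read_camera('wrist'); P=cloud('wrist',d,C); X,Y,Z=P[...,0],P[...,1],P[...,2]
cv2.imwrite('pics/w7.png',p)
m=(Z>.07)&(Z<.085)&(abs(X-.506)<.03)&(abs(Y+.183)<.03); m[330:]=0
print('knob',m.sum(),rect('wrist',m,.077,C) if m.sum()>30 else '')
E
```

```text
27.75 [ 0.50503971 -0.18158417  0.11818489] [-1.79650161e+02  5.80878283e-02  4.30121567e+01] [ 62.   16.1 -51.  105.4  13.6  65.2 -40.7]
knob 3327 (array([ 510.8, -182.8]), array([39.4, 39.6]), 17.6)
```

>>> arm_command --series '[[[0, 0, 20], 0], [[1, 0, 40], 0], [[1, 0, 55], 0], [[1, 0, 63], 0], [[1, 0, 67], 0]]'

```text
time_s: 28.3
tool_pos: [0.5077, -0.1821, 0.0556]
tool_rot: [-180.0, -0.0, 43.1]
force: [0.6, 0.4, 0.1]
grip_width: 0.0872
grasp_force: 0.0
```

>>> arm_command --series '[[[0, 0, 0], 0], [[0, 0, 0], 0], [[0, 0, 0], 0], [[0, 0, 0], 0], [[0, 0, 0], 0]]' --grip 1 --grip_force 25

```text
time_s: 28.8
tool_pos: [0.5078, -0.1824, 0.0563]
tool_rot: [180.0, 0.0, 43.1]
force: [-0.0, -0.2, 0.1]
grip_width: 0.0552
grasp_force: 0.0
```

>>> arm_command --series '[[[0, 0, 0], 0], [[0, 0, 0], 0], [[0, 0, 0], 0], [[0, 0, 0], 0], [[0, 0, 0], 0]]'

```text
time_s: 29.3
tool_pos: [0.509, -0.1837, 0.0562]
tool_rot: [179.8, -0.1, 43.1]
force: [3.8, -3.7, -3.5]
grip_width: 0.0393
grasp_force: 25.0
```

>>> arm_command --series '[[[-0.6, 0.9, 0], 0.06], [[-1.2, 1.8, 0], 0.12], [[-1.8, 2.7, 0], 0.18], [[-2.4, 3.6, 0], 0.24], [[-3, 4.5, 0], 0.3]]'

```text
time_s: 29.8
tool_pos: [0.5101, -0.1895, 0.0562]
tool_rot: [179.8, -0.1, 25.8]
force: [4.6, -3.8, -4.0]
grip_width: 0.0391
grasp_force: 25.0
```

```bash
cat > idx.py <<'E'
from h import *
o=env.get_obs(); print(o['time_s'],o['tool_pos'],o['tool_rot'],o['force'],o['wrist_torque'],o['grip_width'])
ys=np.array([-.153,.988])
for n in ('top','side'):
    C=cam(n); p,d=viewer.read_camera(n); P=cloud(n,d,C); X,Y,Z=P[...,0],P[...,1],P[...,2]; V=p.max(2)
    near=(abs(X-.62)<.05)&(abs(Y+.19)<.075)
    m=near&(Z>.14)&(Z<.16); print(n,'wgtop',m.sum(),rect(n,m,.15,C) if m.sum()>30 else '')
    m=near&(V<60)&(abs(Z-.044)<.012); print(n,'pad',m.sum(),rect(n,m,.045,C) if m.sum()>30 else '')
    m=(abs(Z-.042)<.007)&(abs(X-.57)<.115)&(abs(Y+.19)<.09)&(V>60); print(n,'carr',m.sum(),rect(n,m,.042,C) if m.sum()>30 else '')
    hsv=cv2.cvtColor(p,cv2.COLOR_BGR2HSV); H,S=hsv[...,0],hsv[...,1]
    nr=(abs(X-.46)<.04)&(abs(Y+.21)<.06); r=[]
    for m,z in((nr&(S>110)&((H<8)|(H>172)),.03),(nr&(S>90)&(H>18)&(H<38),.036)):
        v,u=np.nonzero(m)
        if len(u)>3: q=onplane(n,[[u.mean(),v.mean()]],z,C)[0]; r.append(q[:2]@ys*1000); print(n,len(u),(q*1000).round(1),(u.mean().round(1),v.mean().round(1)))
    if len(r)==2: print(n,'pointer-red',round(r[1]-r[0],1))
E
python3 idx.py
```

```text
29.8 [ 0.51007455 -0.18946611  0.05623564] [ 1.79772351e+02 -1.40482957e-01  2.58113875e+01] [ 4.64285596 -3.77493681 -3.97451174] [-0.73687107 -0.99917867  0.25739933] 0.039121981446973826
top wgtop 312 (array([ 620.1, -171.3]), array([41.9, 43.3]), 10.0)
top pad 117 (array([ 619., -170.]), array([58.2, 56. ]), 10.9)
top carr 1082 (array([ 598.6, -174.3]), array([137.4,  90.7]), 8.8)
top 17 [ 457.1 -232.7   30. ] (np.float64(387.1), np.float64(255.3))
top 1953 [ 445.4 -334.4   36. ] (np.float64(425.1), np.float64(259.9))
top pointer-red -98.7
side wgtop 410 (array([ 620.7, -174.1]), array([42.5, 44.7]), 8.5)
side pad 149 (array([ 619.9, -172.7]), array([58. , 55.3]), 8.5)
side carr 1050 (array([ 608.6, -176.6]), array([120.6,  91. ]), 9.1)
side 24 [ 458.7 -243.5   30. ] (np.float64(232.8), np.float64(337.6))
side 4074 [372.4 126.3  36. ] (np.float64(209.4), np.float64(207.5))
side pointer-red 378.6
```

The carriage follows and the waveguide rides along. I continue turning.

>>> arm_command --series '[[[-0.3, 1, 0], 0.06], [[-0.6, 2.1, 0], 0.12], [[-1, 3.1, 0], 0.18], [[-1.3, 4.2, 0], 0.24], [[-1.6, 5.2, 0], 0.3]]'

```text
time_s: 30.4
tool_pos: [0.5111, -0.1952, 0.0562]
tool_rot: [179.8, -0.2, 8.6]
force: [5.5, -5.1, -5.0]
grip_width: 0.0394
grasp_force: 25.0
```

>>> arm_command --series '[[[0, 1.1, 0], 0.06], [[0, 2.2, 0], 0.12], [[0, 3.2, 0], 0.18], [[0, 4.3, 0], 0.24], [[0, 5.4, 0], 0.3]]'

```text
time_s: 30.9
tool_pos: [0.5119, -0.2011, 0.0562]
tool_rot: [179.8, -0.3, -8.6]
force: [5.5, -5.3, -4.9]
grip_width: 0.0391
grasp_force: 25.0
```

>>> arm_command --series '[[[0.3, 1, 0], 0.06], [[0.6, 2.1, 0], 0.12], [[1, 3.1, 0], 0.18], [[1.3, 4.2, 0], 0.24], [[1.6, 5.2, 0], 0.3]]'

```text
time_s: 31.4
tool_pos: [0.5126, -0.2068, 0.0562]
tool_rot: [179.9, -0.3, -25.8]
force: [4.3, -6.9, -5.3]
grip_width: 0.0392
grasp_force: 25.0
```

>>> arm_command --series '[[[0, 0, 0], 0], [[0, 0, 0], 0], [[0, 0, 0], 0], [[0, 0, 0], 0], [[0, 0, 0], 0]]'

```text
time_s: 31.9
tool_pos: [0.5126, -0.2069, 0.0562]
tool_rot: [179.9, -0.3, -25.7]
force: [5.5, -7.5, -5.5]
grip_width: 0.039
grasp_force: 25.0
```

```bash
sed -i 's/nr=(abs(X-.46)<.04)/nr=(Z>.018)\&(Z<.05)\&(abs(X-.46)<.04)/' idx.py; python3 idx.py
```

```text
31.9 [ 0.51262334 -0.20694886  0.05624825] [179.91031617  -0.34017752 -25.72459884] [ 5.50137859 -7.5421638  -5.46228471] [-1.21413268 -1.11714254 -0.0204827 ] 0.038987561191687094
top wgtop 320 (array([ 622.6, -187.5]), array([42., 43.]), 8.8)
top pad 113 (array([ 621.7, -186.6]), array([58.2, 55.2]), 9.9)
top carr 708 (array([ 628.3, -186.1]), array([82.4, 90.7]), 8.8)
top 12 [ 457. -234.   30.] (np.float64(387.6), np.float64(255.3))
top 11 [ 468.6 -212.8   36. ] (np.float64(380.3), np.float64(251.0))
top pointer-red 19.2
side wgtop 446 (array([ 623.2, -190.2]), array([42.4, 44.4]), 9.5)
side pad 156 (array([ 622.4, -189.4]), array([58.2, 54.3]), 7.8)
side carr 1702 (array([ 585.8, -196.8]), array([172.5,  90.8]), 8.9)
```

>>> arm_command --series '[[[0.4, 0.2, 0.4], 0], [[0.9, 0.5, 0.8], 0], [[0.9, 0.5, 0.8], 0], [[0.9, 0.5, 0.8], 0], [[0.9, 0.5, 0.8], 0]]' --grip_force 5

```text
time_s: 32.5
tool_pos: [0.5125, -0.2069, 0.0562]
tool_rot: [179.9, -0.2, -25.7]
force: [0.8, -6.4, 3.3]
grip_width: 0.0397
grasp_force: 5.0
```

>>> arm_command --series '[[[0, 0, 0], 0], [[0, 0, 0], 0], [[0, 0, 0], 0], [[0, 0, 0], 0], [[0, 0, 0], 0]]' --grip -1

```text
time_s: 33.0
tool_pos: [0.5113, -0.2039, 0.0549]
tool_rot: [-180.0, 0.0, -25.6]
force: [-0.4, -0.5, 0.4]
grip_width: 0.0714
grasp_force: 0.0
```

>>> arm_command --series '[[[0, 0, 0], 0], [[0, 0, 0], -0.1], [[0, 0, 0], -0.2], [[0, 0, 0], -0.32], [[0, 0, 0], -0.44]]'

```text
time_s: 33.5
tool_pos: [0.5115, -0.2044, 0.0552]
tool_rot: [180.0, 0.0, -0.1]
force: [0.1, 0.2, -0.0]
grip_width: 0.0868
grasp_force: 0.0
```

>>> arm_command --series '[[[0, 0, 0], -0.12], [[0, 0, 0], -0.24], [[0, 0, 0], -0.36], [[0, 0, 0], -0.48], [[0, 0, 0], -0.6]]'

```text
time_s: 34.0
tool_pos: [0.5115, -0.2045, 0.0551]
tool_rot: [-180.0, 0.0, 34.2]
force: [-0.2, -0.3, -0.2]
grip_width: 0.0869
grasp_force: 0.0
```

>>> arm_command --series '[[[0, 0, 0], -0.08], [[0, 0, 0], -0.16], [[0, 0, 0], -0.16], [[0, 0, 0], -0.16], [[0, 0, 0], -0.16]]'

```text
time_s: 34.5
tool_pos: [0.5115, -0.2046, 0.0551]
tool_rot: [180.0, 0.0, 43.1]
force: [-0.4, -0.5, -0.0]
grip_width: 0.0869
grasp_force: 0.0
```

```bash
sed -i "s/('top','side')/('top','side','wrist')/; s/^    C=cam(n); p,d=/    C=cam(n); p,d=/" idx.py; echo "    cv2.imwrite('pics/i_%s_%d.png'%(n,o['time_s']*100),p)" >> idx.py; python3 idx.py
```

```text
34.5 [ 0.51150993 -0.20456667  0.05514385] [1.79996987e+02 8.90380067e-03 4.30515477e+01] [-0.43232863 -0.45670498 -0.0402887 ] [-0.0385158  -0.05194479  0.03470278] 0.08690310403831607
top wgtop 382 (array([ 622.6, -187.5]), array([42., 43.]), 8.7)
top pad 118 (array([ 621.5, -186.6]), array([57.8, 55.2]), 9.9)
top carr 1153 (array([ 590.4, -192.2]), array([159.5,  90.9]), 9.0)
side wgtop 545 (array([ 623.2, -190.2]), array([42.4, 44.4]), 9.5)
side pad 134 (array([ 635.9, -201.8]), array([70.9, 37.4]), 46.9)
side carr 1184 (array([ 642.1, -211.7]), array([133.5,  69.8]), 48.7)
side 22 [ 458.8 -242.2   30. ] (np.float64(232.9), np.float64(337.0))
side 15 [ 470.  -212.8   36. ] (np.float64(238.3), np.float64(323.7))
side pointer-red 27.3
wrist wgtop 6305 (array([ 603.1, -172.9]), array([19.3,  9.5]), 53.8)
wrist pad 5665 (array([ 620.5, -187.9]), array([49.9, 58.9]), 8.9)
wrist carr 38613 (array([ 560.4, -197.1]), array([159.4,  89.6]), 8.3)
wrist 270 [ 463.7 -234.5   30. ] (np.float64(262.9), np.float64(343.6))
```

```bash
python3 - <<'E'
from h import *
p=cv2.imread('pics/w6.png'); hsv=cv2.cvtColor(p,cv2.COLOR_BGR2HSV); H,S=hsv[...,0],hsv[...,1]
r=(S>110)&((H<8)|(H>172)); y=(S>90)&(H>18)&(H<38)
for v in range(232,264,2):
    a=np.nonzero(r[v,300:350])[0]+300; b=np.nonzero(y[v,270:300])[0]+270
    print(v,(a.min(),a.max()) if len(a) else '',(b.min(),b.max()) if len(b) else '', p[v,a[len(a)//2]] if len(a) else '')
# current views: red pixels with depth
ys=np.array([-.153,.988]);xs=np.array([.988,.153])
for n in('wrist','top','side'):
    C=cam(n); p,d=viewer.read_camera(n); P=cloud(n,d,C); hsv=cv2.cvtColor(p,cv2.COLOR_BGR2HSV); H,S=hsv[...,0],hsv[...,1]
    m=(S>110)&((H<8)|(H>172))&(abs(P[...,0]-.46)<.03)&(abs(P[...,1]+.235)<.03)&(P[...,2]>.012)
    Q=P[m]; print(n,m.sum(),np.percentile(Q[:,2],[5,50,95]).round(4))
    for lo,hi in((.012,.02),(.02,.026),(.026,.03),(.03,.036)):
        q=Q[(Q[:,2]>lo)&(Q[:,2]<hi)]
        if len(q): print('  z',lo,len(q),'y_s',np.percentile(q[:,:2]@ys*1000,[5,50,95]).round(1),'x_s',np.percentile(q[:,:2]@xs*1000,[5,50,95]).round(1))
E
```

```text
232  (np.int64(288), np.int64(288)) 
234   
236   
238   
240  (np.int64(281), np.int64(284)) 
242  (np.int64(281), np.int64(284)) 
244  (np.int64(281), np.int64(284)) 
246 (np.int64(320), np.int64(330)) (np.int64(281), np.int64(284)) [15 17 59]
248 (np.int64(319), np.int64(330)) (np.int64(281), np.int64(284)) [15 15 65]
250 (np.int64(319), np.int64(331)) (np.int64(282), np.int64(284)) [12 19 69]
252 (np.int64(319), np.int64(331)) (np.int64(282), np.int64(284)) [ 7 15 61]
254 (np.int64(319), np.int64(331)) (np.int64(282), np.int64(284)) [19 16 64]
256 (np.int64(320), np.int64(331))  [ 7  9 65]
258 (np.int64(326), np.int64(327))  [21 25 75]
260 (np.int64(327), np.int64(327))  [44 52 83]
262  (np.int64(275), np.int64(275)) 
wrist 266 [0.0201 0.0219 0.0315]
  z 0.012 10 y_s [-312.4 -304.3 -298.9] x_s [414.  416.3 419.7]
  z 0.02 164 y_s [-311.6 -304.1 -299.6] x_s [414.4 418.1 421.7]
  z 0.026 35 y_s [-306.8 -304.6 -304. ] x_s [416.  421.2 422.2]
  z 0.03 57 y_s [-306.6 -305.1 -304. ] x_s [414.7 418.7 421.8]Traceback (most recent call last):
  File "<stdin>", line 12, in <module>
    return _quantile_unchecked(
        a, q, axis, out, overwrite_input, method, keepdims, weights)
    return _ureduce(a,
                    func=_quantile_ureduce_func,
    ...<5 lines>...
                    overwrite_input=overwrite_input,
                    method=method)
    r = func(a, **kwargs)
    result = _quantile(arr,
                       quantiles=q,
    ...<2 lines>...
                       out=out,
                       weights=wgt)
    slices_having_nans = np.isnan(arr[-1, ...])
                                  ~~~^^^^^^^^^
IndexError: index -1 is out of bounds for axis 0 with size 0
```

Red body spans y_s -311.6 to -299.6, with its ridge at -305. The pointer is at about -280.5, so about 24 mm remain. Second grasp, then 1.2 rad, then measure again.

>>> arm_command --series '[[[0, 0, 0], 0], [[0, 0, 0], 0], [[0, 0, 0], 0], [[0, 0, 0], 0], [[0, 0, 0], 0]]' --grip 1 --grip_force 25

```text
time_s: 35.25
tool_pos: [0.5115, -0.2046, 0.0552]
tool_rot: [180.0, 0.0, 43.1]
force: [-0.3, 0.6, 0.1]
grip_width: 0.0552
grasp_force: 0.0
```

>>> arm_command --series '[[[0, 0, 0], 0], [[0, 0, 0], 0], [[0, 0, 0], 0], [[0, 0, 0], 0], [[0, 0, 0], 0]]'

```text
time_s: 35.75
tool_pos: [0.5123, -0.2052, 0.0553]
tool_rot: [179.9, -0.0, 43.1]
force: [3.9, -3.1, -3.5]
grip_width: 0.0393
grasp_force: 25.0
```

>>> arm_command --series '[[[-0.6, 0.9, 0], 0.06], [[-1.2, 1.8, 0], 0.12], [[-1.8, 2.7, 0], 0.18], [[-2.4, 3.6, 0], 0.24], [[-3, 4.5, 0], 0.3]]'

```text
time_s: 36.25
tool_pos: [0.5133, -0.2109, 0.0553]
tool_rot: [179.9, -0.1, 25.8]
force: [4.6, -3.7, -5.6]
grip_width: 0.0393
grasp_force: 25.0
```

>>> arm_command --series '[[[-0.3, 1, 0], 0.06], [[-0.6, 2.1, 0], 0.12], [[-1, 3.1, 0], 0.18], [[-1.3, 4.2, 0], 0.24], [[-1.6, 5.2, 0], 0.3]]'

```text
time_s: 36.75
tool_pos: [0.5143, -0.2166, 0.0553]
tool_rot: [179.9, -0.1, 8.6]
force: [5.1, -5.7, -5.6]
grip_width: 0.0394
grasp_force: 25.0
```

>>> arm_command --series '[[[0, 1.1, 0], 0.06], [[0, 2.2, 0], 0.12], [[0, 3.2, 0], 0.18], [[0, 4.3, 0], 0.24], [[0, 5.4, 0], 0.3]]'

```text
time_s: 37.25
tool_pos: [0.5151, -0.2224, 0.0553]
tool_rot: [179.9, -0.2, -8.6]
force: [5.5, -5.8, -4.9]
grip_width: 0.0392
grasp_force: 25.0
```

>>> arm_command --series '[[[0.3, 1, 0], 0.06], [[0.6, 2.1, 0], 0.12], [[1, 3.1, 0], 0.18], [[1.3, 4.2, 0], 0.24], [[1.6, 5.2, 0], 0.3]]'

```text
time_s: 37.75
tool_pos: [0.5158, -0.2282, 0.0553]
tool_rot: [179.9, -0.2, -25.8]
force: [4.4, -5.6, -5.6]
grip_width: 0.039
grasp_force: 25.0
```

```bash
cat > fin.py <<'E'
from h import *
o=env.get_obs(); print(o['time_s'],o['tool_pos'],o['tool_rot'],o['force'],o['grip_width'])
ys=np.array([-.153,.988]);xs=np.array([.988,.153])
for n in('top','side','wrist'):
    C=cam(n); p,d=viewer.read_camera(n); P=cloud(n,d,C); hsv=cv2.cvtColor(p,cv2.COLOR_BGR2HSV); H,S,V=hsv[...,0],hsv[...,1],hsv[...,2]
    A=P[...,:2]@xs*1000; B=P[...,:2]@ys*1000; Z=P[...,2]
    def st(nm,m):
        if m.sum()>2: print(n,nm,m.sum(),'x_s',np.percentile(A[m],[3,50,97]).round(1),'y_s',np.percentile(B[m],[3,50,97]).round(1),'z',np.median(Z[m]).round(4))
    nr=(abs(A-418)<20)
    st('red',nr&(S>110)&((H<8)|(H>172))&(abs(B+305)<25)&(Z>.019))
    st('yel',nr&(S>90)&(H>18)&(H<38)&(abs(B+295)<30)&(Z>.03)&(Z<.045))
    st('padblk',(V<55)&(abs(Z-.044)<.006)&(A>540)&(A<630)&(abs(B+290)<60))
    st('wgtop',(Z>.14)&(Z<.16)&(abs(A-587)<35)&(abs(B+290)<60))
    st('carr',(abs(Z-.042)<.005)&(A>540)&(A<640)&(abs(B+290)<75))
E
python3 fin.py
```

```text
37.75 [ 0.51582567 -0.22816228  0.05529161] [179.90959636  -0.21217284 -25.76272134] [ 4.40559404 -5.61054079 -5.58221869] 0.03896442771664005
top red 14 x_s [410.3 414.8 418.6] y_s [-309.  -304.2 -298.1] z 0.0228
top yel 11 x_s [421.8 427.4 435.5] y_s [-305.7 -302.8 -301. ] z 0.0365
top padblk 104 x_s [557.4 567.  613.7] y_s [-327.  -283.7 -273.9] z 0.0438
top wgtop 295 x_s [566.1 586.2 606.3] y_s [-322.4 -301.8 -282.1] z 0.1483
top carr 623 x_s [543.3 585.2 632.2] y_s [-344.1 -295.8 -259.4] z 0.0416
side padblk 130 x_s [558.8 566.7 614.2] y_s [-329.6 -318.4 -279.2] z 0.0441
side wgtop 391 x_s [566.3 586.5 606.9] y_s [-322.7 -302.9 -281.8] z 0.1487
side carr 1053 x_s [541.9 577.  633.3] y_s [-346.6 -318.9 -262.1] z 0.0417
wrist padblk 5727 x_s [560.2 571.  616.3] y_s [-332.2 -316.  -275. ] z 0.0439
wrist wgtop 5658 x_s [568.3 571.7 580.1] y_s [-324.3 -320.8 -310. ] z 0.1485
wrist carr 20587 x_s [541.5 564.5 618.5] y_s [-346.1 -313.3 -261.9] z 0.0414
```

Pointer and red are within about 1–1.5 mm. I turn 0.06 rad more, release, rise and measure.

>>> arm_command --series '[[[0.3, 0.4, 0], 0.03], [[0.6, 0.8, 0], 0.06], [[0.6, 0.8, 0], 0.06], [[0.6, 0.8, 0], 0.06], [[0.6, 0.8, 0], 0.06]]'

```text
time_s: 38.4
tool_pos: [0.5159, -0.2293, 0.0553]
tool_rot: [179.9, -0.2, -29.1]
force: [4.3, -6.8, -5.6]
grip_width: 0.0394
grasp_force: 25.0
```

>>> arm_command --series '[[[0.4, 0.2, 0.4], 0], [[0.9, 0.5, 0.8], 0], [[0.9, 0.5, 0.8], 0], [[0.9, 0.5, 0.8], 0], [[0.9, 0.5, 0.8], 0]]' --grip_force 5

```text
time_s: 38.9
tool_pos: [0.5158, -0.2293, 0.0552]
tool_rot: [179.9, -0.1, -29.1]
force: [0.1, -5.9, 6.0]
grip_width: 0.0394
grasp_force: 5.0
```

>>> arm_command --series '[[[0, 0, 0], 0], [[0, 0, 0], 0], [[0, 0, 0], 0], [[0, 0, 0], 0], [[0, 0, 0], 0]]' --grip -1

```text
time_s: 39.4
tool_pos: [0.5145, -0.2275, 0.0535]
tool_rot: [180.0, 0.1, -29.0]
force: [0.2, 0.3, -0.7]
grip_width: 0.0717
grasp_force: 0.0
```

>>> arm_command --series '[[[0, 0, -10], 0], [[0, 0, -30], 0], [[0, 0, -60], 0], [[0, 0, -90], 0], [[0, 0, -120], 0]]'

```text
time_s: 39.9
tool_pos: [0.5152, -0.2279, 0.1759]
tool_rot: [180.0, 0.0, -29.1]
force: [0.1, -0.0, 0.5]
grip_width: 0.0867
grasp_force: 0.0
```

>>> arm_command --series '[[[0, 0, -30], -0.12], [[0, 0, -50], -0.24], [[0, 0, -50], -0.36], [[0, 0, -50], -0.48], [[0, 0, -50], -0.6]]'

```text
time_s: 40.4
tool_pos: [0.5153, -0.228, 0.225]
tool_rot: [180.0, 0.0, 5.6]
force: [-0.5, -0.2, -0.7]
grip_width: 0.0871
grasp_force: 0.0
```

>>> arm_command --series '[[[0, 0, 0], -0.05], [[0, 0, 0], -0.05], [[0, 0, 0], -0.05], [[0, 0, 0], -0.05], [[0, 0, 0], -0.05]]'

```text
time_s: 40.9
tool_pos: [0.5156, -0.2278, 0.2244]
tool_rot: [180.0, 0.0, 8.2]
force: [0.2, 0.5, 0.5]
grip_width: 0.0868
grasp_force: 0.0
```

```bash
python3 fin.py; python3 - <<'E'
from h import *
ys=np.array([-.153,.988])
C=cam('wrist'); p,d=viewer.read_camera('wrist'); hsv=cv2.cvtColor(p,cv2.COLOR_BGR2HSV); H,S=hsv[...,0],hsv[...,1]
P=cloud('wrist',d,C); nr=(abs(P[...,0]-.465)<.03)&(abs(P[...,1]+.235)<.05)&(P[...,2]>.005)
for nm,m,z in(('red',nr&(S>110)&((H<8)|(H>172)),.022),('yel',nr&(S>90)&(H>18)&(H<38),.036)):
    v,u=np.nonzero(m)
    for r in np.unique(v)[::2]:
        k=u[v==r]; e=onplane('wrist',[[k.min()-.5,r],[k.max()+.5,r]],z,C)[:,:2]@ys*1000
        print(nm,r,k.min(),k.max(),e.round(1),e.mean().round(1))
E
```

```text
40.9 [ 0.51559343 -0.22779857  0.22440416] [1.79993207e+02 6.28317105e-03 8.15081808e+00] [0.19461926 0.51575569 0.53653844] 0.08680487235618382
top red 12 x_s [413.1 416.3 418.8] y_s [-309.4 -303.3 -298.8] z 0.0233
top padblk 103 x_s [557.6 564.6 613.8] y_s [-328.3 -286.3 -275.9] z 0.0441
top wgtop 293 x_s [567.1 586.8 606.2] y_s [-323.4 -303.3 -283.6] z 0.1483
top carr 697 x_s [541.8 575.5 632. ] y_s [-344.6 -290.1 -260.4] z 0.0416
side red 18 x_s [411.6 415.6 419.7] y_s [-310.7 -306.2 -304.1] z 0.0235
side yel 14 x_s [424.3 431.  437. ] y_s [-307.7 -305.5 -303.2] z 0.0361
side padblk 120 x_s [558.9 566.2 614.4] y_s [-330.4 -318.6 -279.6] z 0.0441
side wgtop 383 x_s [567.4 587.4 607.2] y_s [-323.5 -304.6 -285. ] z 0.1487
side carr 1036 x_s [541.9 577.2 633.1] y_s [-347.4 -318.7 -262.7] z 0.0418
wrist red 75 x_s [414.  417.5 421.9] y_s [-311.4 -307.  -299.7] z 0.0213
wrist yel 47 x_s [424.5 430.5 437. ] y_s [-306.1 -304.1 -303. ] z 0.0372
wrist padblk 743 x_s [560.1 564.5 571.3] y_s [-331.7 -302.7 -275.6] z 0.0439
wrist wgtop 5438 x_s [569.4 590.1 608.9] y_s [-323.4 -303.8 -284.3] z 0.1488
wrist carr 6228 x_s [541.7 567.4 635. ] y_s [-347.3 -305.2 -260.8] z 0.0411
red 229 279 289 [-299.3 -310.9] -305.1
red 231 279 290 [-299.3 -311.9] -305.6
red 233 279 290 [-299.3 -311.9] -305.6
red 235 279 290 [-299.3 -311.9] -305.6
red 237 279 291 [-299.2 -312.9] -306.1
red 239 279 289 [-299.2 -310.8] -305.0
red 241 284 286 [-304.4 -307.6] -306.0
yel 218 283 283 [-303.7 -304.7] -304.2
yel 220 282 285 [-302.7 -306.7] -304.7
yel 222 282 284 [-302.7 -305.6] -304.1
yel 224 282 284 [-302.6 -305.6] -304.1
yel 226 281 285 [-301.6 -306.6] -304.1
yel 228 282 285 [-302.6 -306.6] -304.6
yel 230 282 285 [-302.6 -306.6] -304.6
yel 232 282 285 [-302.5 -306.6] -304.5
yel 234 282 285 [-302.5 -306.5] -304.5
```

```bash
python3 -c "
from h import *
print(env.sign_off())"
```

```text
the job is handed in; nothing more can be done
None
```

Handed in at about 41 s: the waveguide stands bolt heads up, centred and square on the pad; the pointer measured about 1 mm from the red index; the arm is clear; `sign_off` returned no verdict.

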